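# Dip the pH probe in the blue calibration pot

## Task

Take the pH probe by its white handle out of its stand and dip its black tip into the open blue pot, well below the rim. Lift it out again and lower it gently back through the hole of its stand, so that it stands upright with its collar resting on the stand. Do not dip it in the yellow pot, and leave both pots standing where they are.

Things in the scene. Friction and masses are not known exactly. Their poses are not given: they have to be found in the camera images.
- probe_grip (a point): centre of the white round handle (26 mm across, 66 mm tall) of the upright pH probe, 80 g; grasp here, at any yaw. Below the handle: grey collar 36 mm across, 6 mm thick, then black shaft 12 mm across with a round tip. Along z (up the probe) from here: handle top +30 mm, collar top -36, collar underside -42, tip -130. It first hangs in the stand by its collar
- probe_tip (a point): lower tip of the black probe shaft; z axis up the probe
- stand_seat (a point): grey electrode stand, fixed: centre of the round 22 mm through hole in its level arm, at the arm's top face, 100 mm above the bench. Arm 56 mm square, 8 mm thick; post 52 mm along the stand's x axis, no higher than the arm; base 12 mm thick. Seated, the probe's collar lies on the arm and its tip is 88 mm below this point. z axis up
- blue_pot_rim (a point): open blue plastic pot, the one to dip into: centre of its mouth, at rim height. 70 mm across, 55 mm tall, walls about 4 mm, clear opening about 58 mm, inner floor 48 mm below this point; empty, 200 g, stands loose on the bench. z axis up
- yellow_pot_rim (a point): open yellow plastic pot of the same shape and size, not to be used: centre of its mouth, at rim height. z axis up
Things that resemble listed ones, but are neither listed nor needed, are in the scene too. There is more than one size of the part that bears probe_grip; the job needs the largest. What is shaped like the part that bears stand_seat but purple is not meant.

How it is judged:
On the way, in this order (a step that is already met when the one before it is completed fails the run):
1. the held probe's tip is inside the blue pot, at least 15 mm below the rim (horizontal distance between probe_tip and blue_pot_rim below 0.028 m and z of probe_tip in the frame of blue_pot_rim below -0.015 m and angle between probe_tip's own z axis and vertical below 0.5 rad and contact force between the fingers and probe above 0.5 N), for 0.2 s.
2. the held probe's tip is lifted clear above the rim of the blue pot (z of probe_tip in the frame of blue_pot_rim above 0.005 m and contact force between the fingers and probe above 0.5 N), for 0.1 s.
At the end, for the whole second after the job is handed in: The probe is back in the stand, released and at rest: its axis within 12 mm of the hole's centre, its collar on the arm (height within 5 mm), upright within 7 degrees; both pots stand upright within 30 mm of where they were (horizontal distance between probe_grip and stand_seat below 0.012 m and z of probe_grip in the frame of stand_seat between 0.037 and 0.047 m and angle between probe_tip's own z axis and vertical below 0.12 rad and linear speed of probe below 0.02 m/s and distance of each of blue_pot_rim, yellow_pot_rim from where it was at the start of the episode below 0.03 m and angle between each of blue_pot_rim, yellow_pot_rim's own z axis and vertical below 0.15 rad); the robot touches nothing.
It fails at once if the probe's tip is dipped into the yellow pot (horizontal distance between probe_tip and yellow_pot_rim below 0.03 m and z of probe_tip in the frame of yellow_pot_rim below -0.003 m).
It fails at once if a pot is knocked over (angle between any of blue_pot_rim, yellow_pot_rim's own z axis and vertical above 0.5 rad).
It fails at once if the probe is dropped (moves faster than 0.6 m/s out of the fingers) (linear speed of probe above 0.6 m/s and contact force between the fingers and probe below 0.05 N).
It also fails if it takes over 48 s, if anything falls off the work surface, if the arm or the gripper's body presses on something with over 40 N, if the wrist force passes 120 N, or if a joint passes its speed limit or range.

## Robot

A 7-joint arm with a two-finger parallel gripper is mounted at the origin on a cart in front of the work surface, level with it; the furniture and walls round the work are solid. World frame = base frame: x ahead of the robot, y to its left, z up, the work surface at z = 0. Lengths are in m, angles in rad, forces in N, time in s.
With the tool pointing down it reaches from about 0.4 to 0.85 m from the base axis. Payload 10.4 kg.
Tool frame: the origin (TCP) lies on the centre line of the jaws, within the pads' length; the fingertips stand 8 mm ahead of it and the grasp point (between the pads) lies 11 mm behind it (r.finger_overhang is the distance from the TCP to the fingertips, in m); z points along the fingers, y is the line along which they close (so a half turn about z gives the same grasp; the last joint's range is limited). The gripper opens to 87 mm and grips with 3 to 60 N. Pads are 19 mm wide; open, the fingers measure 117 mm over their backs; the gripper's body (75 mm by 190 mm) begins 51 mm behind the grasp point.
Start: joints at [1.322, 0.332, -0.065, 1.46, 0.022, 1.35, -0.088], TCP at [0.14, -0.609, 0.231] pointing down, gripper open.
Joint ranges: [-2.6, 2.6], [-0.5, 2.12], [-1.47, 1.34], [0.16, 2.42], [-1.27, 4.41], [0.06, 2.06], [-2.6, 2.6]. Speed limits (rad/s): [2.22, 2.22, 2.79, 2.79, 3.14, 3.14, 3.14].

## Interface

Orientations are given as a unit quaternion [x, y, z, w].
In Python, from bench import r, vision gives the robot as it stands.
- The arm moves only by the tool drive_tool, never from a script. Its argument "series" is a list of rows, each a list of 2 entries, a list of its own where there are three numbers: the shift along the world's x, y, z in cm, then the turn about the world's z in degrees. A call has exactly 10 rows; each row shifts and turns the commanded pose from where the row before left it; what a row does not reach is not made up. A row lasts 1/8 s, in which the tool goes at most 62.5 mm and 10.7 degrees, less where a joint would pass 70% of its speed; a pose out of reach is approached as far as the arm can. A call with a gripper value outside its range is refused whole. "hand" is the closure, from 0 (fully open) to 1 (shut), set as the call begins (left out, the last holds). The fingers move at their own pace and stop on an object; "newtons" is the grip in N (left out, the last holds). Time passes only in rows, so rows that do not move let the fingers close, or fill a call up. It gives the time, the measured TCP pose, the force, the opening and the grip force at its end, in the units of the state.
- r.read_state(): the state, without advancing time (a new reading comes with each control period).
- vision.camera(name): name is "scene" or "top" or "wrist"; returns a dict with "color" (420x560x3 uint8, red, green, blue), "intrinsics" (3x3 intrinsics, pixels), "R" (3x3) and "t" (3): a world point X has camera coordinates R X + t; the wrist camera has in their place "mount" (4x4, takes a point from camera to tool coordinates, whose origin is the TCP and whose axes are the flange's). Camera axes: x right, y down, z forward; pixel columns grow to the right and rows downward; lengths in m; the calibration is good to about 2 mm. The wrist camera is an equidistant fisheye: a pixel r from the principal point sees the ray r / f radians off the axis. A picture is of the moment at which its call begins: read the wrist's pose just before it. There is no depth.
- r.close_job(): hands the job in; it is judged then, once.
The state is a dict: "time": time; "joint_positions": joint angles; "joint_vel": joint speeds; "joint_torque": joint torques, N m; "ee_pos": TCP position; "eef_rot": TCP orientation; "ft_force": force on the tool from outside, world axes, zero at the start; "torque": the same for the moment, N m; "width": finger opening in m; "grip_force": force on a finger pad.
Only numpy, scipy, OpenCV 4.12 (cv2) and the standard library are available. Lean on these libraries where they do the work, as an engineer would, in place of code of your own. Each camera call takes 0.05 s, during which the arm holds its last target. There are 200 camera calls.

## Working session

There is one attempt and no reset: what is moved stays moved. The work goes in short steps, Python scripts to look and compute and a tool call to move; the robot and the scene stay as the last step left them, time stands still between calls to the robot, and variables do not carry over. Pictures are saved under pics/ and viewed, at most 10 in all, crops included, and the job is handed in when it is done.

Besides the shell and the picture viewer there is one more tool, called after ">>>" in YAML: its name, and indented under it one key for each argument. drive_tool: Moves the arm, as the interface text tells. Its arguments: {"type":"object","properties":{"series":{"type":"array"},"hand":{"type":"number"},"newtons":{"type":"number"}},"required":["series"]}

```bash
mkdir -p pics; cat > h.py <<'E'
import numpy as np, cv2
from bench import r, vision
def ray(c,u,v):
    K=c["intrinsics"]; R=np.array(c["R"]); t=np.array(c["t"])
    d=R.T@np.linalg.inv(K)@np.array([u,v,1.]); o=-R.T@t
    return o,d
def onz(c,u,v,z):
    o,d=ray(c,u,v); return o+d*(z-o[2])/d[2]
def proj(c,X):
    p=np.array(c["intrinsics"])@(np.array(c["R"])@np.array(X)+np.array(c["t"])); return p[:2]/p[2]
E
python3 - <<'E'
from h import *
a=vision.camera("scene");b=vision.camera("top")
for n,c in(("scene",a),("top",b)):
    cv2.imwrite(f"pics/{n}0.png",c["color"][:,:,::-1]); print(n,ray(c,280,210),c["intrinsics"][0])
    np.savez(f"{n}.npz",**c)
s=r.read_state();print(s["time"],s["ee_pos"],s["eef_rot"],s["ft_force"])
E
```

```text
scene (array([ 0.15925226, -0.46682485,  0.75157025]), array([ 0.43525532,  0.52100301, -0.73424381])) [385.92546485   0.         280.26194111]
top (array([ 0.42730963, -0.02893226,  1.29415221]), array([ 1.04667434e-01, -9.19213090e-04, -9.94631105e-01])) [478.46890008   0.         279.79321528]
0.1 [ 0.13983672 -0.60881101  0.22984181] [ 9.93632750e-01  1.12665693e-01 -9.91909335e-05 -6.24242108e-04] [-0.3180031  -0.03467841  0.13396978]
```

View pics/scene0.png

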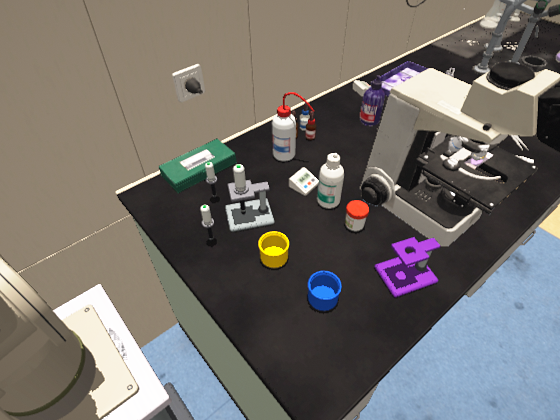

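View pics/top0.png

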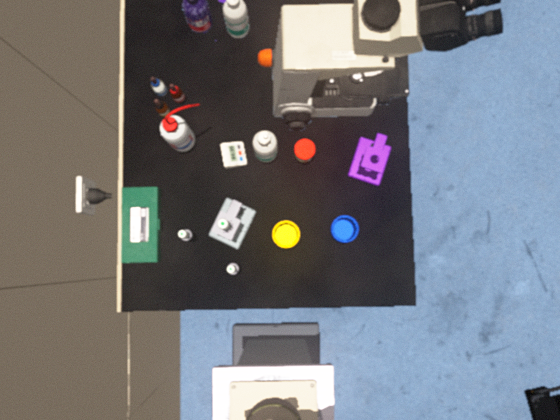

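The top view shows the probe in the grey stand at about (224,225), blue pot at (345,229), yellow pot at (286,234). Two smaller look-alikes stand at (185,235) and (233,268), and the purple stand is at (372,160). I'll measure with masks.

```bash
python3 - <<'E'
from h import *
for n in("top","scene"):
    c=dict(np.load(n+".npz")); im=c["color"]; hsv=cv2.cvtColor(im,cv2.COLOR_RGB2HSV)
    for k,lo,hi in(("blue",(100,150,60),(118,255,255)),("yellow",(22,150,60),(34,255,255))):
        m=cv2.inRange(hsv,lo,hi); 
        cs=sorted(cv2.findContours(m,0,1)[0],key=cv2.contourArea)[-1:]
        for q in cs:
            e=cv2.fitEllipse(q); print(n,k,cv2.contourArea(q),np.round(e[0],1),np.round(e[1],1),onz(c,*e[0],.055),cv2.boundingRect(q))
    print([onz(c,*p,.172).round(3) for p in (((224,224),(184,234),(233,267)) if n=="top" else ((239,169),(209,166),(206,210)))])
    x,y,w=((190,185,70) if n=="top" else (190,140,100))
    cv2.imwrite(f"pics/{n}c.png",cv2.resize(im[y:y+w*9//10,x:x+w,::-1],None,fx=600/w,fy=600/w,interpolation=cv2.INTER_CUBIC))
E
python3 -c "
import cv2,numpy as np
a=cv2.imread('pics/topc.png');b=cv2.imread('pics/scenec.png');h=min(len(a),len(b))
cv2.imwrite('pics/both.png',cv2.resize(np.hstack([a[:h],b[:h]]),(800,360)))"
```

```text
top blue 601.0 [344.4 228.5] [27.5 27.9] [ 0.50620604 -0.19613634  0.055     ] (330, 215, 29, 28)
top yellow 591.5 [285.6 233.8] [27.3 27.7] [ 0.49539576 -0.04347561  0.055     ] (272, 220, 28, 28)
[array([0.515, 0.102, 0.172]), array([0.493, 0.196, 0.172]), array([0.414, 0.082, 0.172])]
scene blue 1064.5 [323.6 289.8] [33.4 41. ] [ 0.49608581 -0.20219976  0.055     ] (308, 270, 34, 41)
scene yellow 878.0 [273.4 248.6] [30.3 37.3] [ 0.48459116 -0.05343001  0.055     ] (258, 231, 31, 37)
[array([0.514, 0.102, 0.172]), array([0.467, 0.154, 0.172]), array([0.387, 0.043, 0.172])]
```

View pics/both.png

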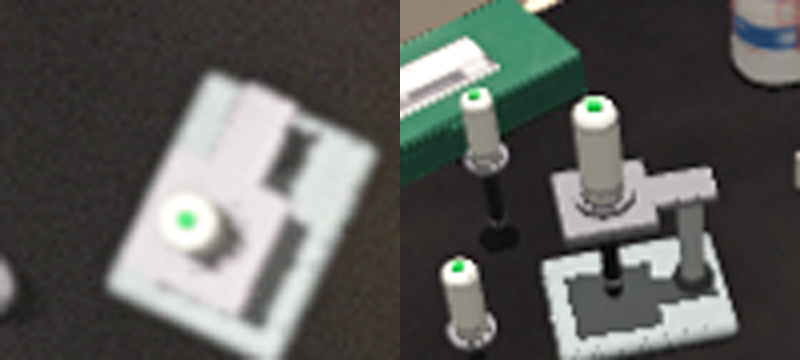

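The crops show the probe handle with a green cap dot, in top at pixel ≈(222.7,223.3), in scene at ≈(238.5,166.5). The post is on the far side of the arm (+x, −y). Next step: triangulate the caps of all three probes.

```bash
python3 - <<'E'
from h import *
from scipy.spatial.transform import Rotation as Ro
C={n:dict(np.load(n+".npz")) for n in("top","scene")}; P={}
for n,c in C.items():
    hsv=cv2.cvtColor(c["color"],cv2.COLOR_RGB2HSV); m=cv2.inRange(hsv,(50,100,100),(75,255,255))
    k,_,st,ce=cv2.connectedComponentsWithStats(m); P[n]=ce[1:]; print(n,ce[1:].round(1).tolist(),st[1:,4])
def tri(p,q):
    A=[];b=[]
    for n,u in(("top",p),("scene",q)):
        o,d=ray(C[n],*u); d/=np.linalg.norm(d); M=np.eye(3)-np.outer(d,d); A.append(M);b.append(M@o)
    A=np.vstack(A);b=np.hstack(b);x,res,*_=np.linalg.lstsq(A,b,rcond=None); return x.round(4),res**.5
for p in P["top"]:
    for q in P["scene"]:
        x,e=tri(p,q)
        if e<.01: print(p.round(1),q.round(1),x,e)
print(tri((344.4,228.5),(324.5,283)))
for n,(u,v) in (("top",(264.5,138)),("top",(304,148)),("scene",(333,160))): print(onz(C[n],u,v,.14))
print(Ro.from_quat(r.read_state()["eef_rot"]).as_matrix().round(3))
E
```

```text
top [[125.5, 187.5], [130.0, 187.3], [133.0, 188.0], [144.2, 234.3], [123.0, 189.5], [135.0, 189.0], [127.0, 190.0], [134.5, 191.0], [137.0, 190.5], [139.7, 191.0], [123.2, 193.2], [127.0, 193.0], [132.4, 201.5], [132.0, 192.0], [136.5, 193.0], [139.0, 194.8], [143.0, 195.0], [124.0, 201.0], [146.0, 204.0], [123.0, 206.0], [145.5, 206.0], [125.6, 219.8], [222.0, 223.0]] [  2   3   3 950   2   1   1   2   2   3   4   1 109   1   2   4   1   1
   1   1   2  98   5]
scene [[220.0, 142.0], [206.3, 145.7], [178.2, 166.1], [227.0, 147.0], [210.3, 149.1], [216.0, 151.0], [219.0, 150.5], [224.0, 150.0], [231.4, 153.0], [219.1, 158.2], [217.0, 155.0], [170.0, 161.0], [207.5, 163.2], [199.2, 168.0], [238.0, 166.0], [191.0, 169.0], [193.0, 168.0], [190.8, 173.4], [187.0, 176.5], [173.0, 182.0], [204.0, 206.3]] [  1   3 398   1   9   1   2   1  10  46   1   1   6  20   9   1   1   5
   2   1   7]
[125.5 187.5] [220. 142.] [0.6295 0.3809 0.0288] [0.00144349]
[125.5 187.5] [216. 151.] [ 0.6298  0.3993 -0.0161] [0.00962274]
[125.5 187.5] [219.  150.5] [ 0.6339  0.3968 -0.0154] [0.00290295]
[125.5 1
[... 5463 characters left out ...]
] [0.00914206]
[145.5 206. ] [219.1 158.2] [0.5832 0.3261 0.0242] [0.00778341]
[145.5 206. ] [217. 155.] [0.579  0.3228 0.0406] [0.00420215]
[125.6 219.8] [199.2 168. ] [ 0.552   0.4027 -0.0467] [0.00530774]
[125.6 219.8] [193. 168.] [ 0.5433  0.4059 -0.0426] [0.00813315]
[125.6 219.8] [204.  206.3] [ 0.5762  0.4861 -0.3059] [0.00651614]
[222. 223.] [231.4 153. ] [0.5079 0.1044 0.2202] [0.00887182]
[222. 223.] [238. 166.] [0.5162 0.107  0.176 ] [0.00115465]
(array([ 0.5056, -0.195 ,  0.0624]), array([0.00050447]))
[0.72740975 0.00478184 0.14      ]
[ 0.70056866 -0.09172335  0.14      ]
[0.72820938 0.01054622 0.14      ]
[[ 0.975  0.224 -0.   ]
 [ 0.224 -0.975  0.001]
 [-0.    -0.001 -1.   ]]
```

>>> drive_tool:
  series:
    - [[3.6,4.1,0.8],4.5]
    - [[3.6,4.1,0.8],4.5]
    - [[3.6,4.1,0.8],4.5]
    - [[3.6,4.1,0.8],4.5]
    - [[3.6,4.1,0.8],4.5]
    - [[3.6,4.1,0.8],4.5]
    - [[3.6,4.1,0.8],4.5]
    - [[3.6,4.1,0.8],4.5]
    - [[3.6,4.1,0.8],4.5]
    - [[3.6,4.1,0.8],4.5]
  hand: 0
  newtons: 20

```text
time: 1.35
ee_pos: [0.5007, -0.1978, 0.3107]
eef_rot: [0.874, 0.485, -0.0, -0.0]
ft_force: [-0.2, -1.6, 0.0]
width: 0.0872
grip_force: 0.0
```

>>> drive_tool:
  series:
    - [[0.2,4.0,-0.2],0]
    - [[0.2,4.0,-0.2],0]
    - [[0.2,4.0,-0.2],0]
    - [[0.2,4.0,-0.2],0]
    - [[0.2,4.0,-0.2],0]
    - [[0.2,4.0,-0.2],0]
    - [[0.2,4.0,-0.2],0]
    - [[0.2,2.5,-0.2],0]
    - [[0,0,0],0]
    - [[0,0,0],0]

```text
time: 2.6
ee_pos: [0.516, 0.1049, 0.2943]
eef_rot: [0.875, 0.484, -0.0, 0.0]
ft_force: [-0.4, -1.1, 0.8]
width: 0.0871
grip_force: 0.0
```

```bash
python3 - <<'E'
from h import *
s=r.read_state();c=vision.camera("wrist")
np.savez("w1.npz",pos=s["ee_pos"],rot=s["eef_rot"],**c)
print(s["time"],s["ee_pos"],s["eef_rot"],s["joint_positions"]);print(c["mount"],c["intrinsics"])
cv2.imwrite("pics/w1.png",c["color"][:,:,::-1])
E
```

```text
2.6 [0.51597311 0.10488389 0.29433191] [ 8.75078276e-01  4.83981317e-01 -2.90556625e-04  1.03705061e-04] [ 0.42105109  0.15521809 -0.78269678  1.58510437  0.11037279  1.44729124
 -0.92970884]
[[-2.72726632e-04 -9.55503208e-01 -2.94980583e-01  8.14363166e-02]
 [ 9.99999858e-01 -1.25449257e-04 -5.18201654e-04  6.81562816e-04]
 [ 4.58138248e-04 -2.94980683e-01  9.55503107e-01 -1.54758639e-01]
 [ 0.00000000e+00  0.00000000e+00  0.00000000e+00  1.00000000e+00]] [[325.1922621    0.         282.14720162]
 [  0.         325.1922621  205.85029609]
 [  0.           0.           1.        ]]
```

View pics/w1.png

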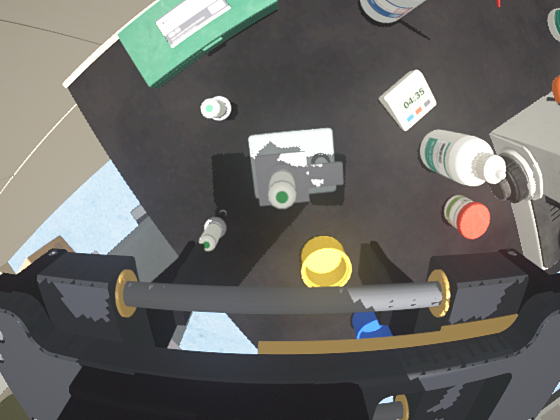

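Wrist view: the target's green cap is at about (283,197), the grey stand beneath it. The small probes are at (209,108) and (207,243), the yellow rim at about (327,268).

```bash
cat >> h.py <<'E'
from scipy.spatial.transform import Rotation as Ro
def wray(w,u,v):
    K=w["intrinsics"];a=np.array([u-K[0,2],v-K[1,2]]);q=np.hypot(*a);th=q/K[0,0]
    d=np.r_[a/max(q,1e-9)*np.sin(th),np.cos(th)];M=w["mount"];R=Ro.from_quat(w["rot"]).as_matrix()
    return w["pos"]+R@M[:3,3], R@M[:3,:3]@d
def won(w,u,v,z):
    o,d=wray(w,u,v);return (o+d*(z-o[2])/d[2]).round(4)
E
python3 - <<'E'
from h import *
w=dict(np.load("w1.npz"));hsv=cv2.cvtColor(w["color"],cv2.COLOR_RGB2HSV)
m=cv2.inRange(hsv,(45,90,60),(80,255,255))[180:215,265:300];M=cv2.moments(m,True);u,v=265+M["m10"]/M["m00"],180+M["m01"]/M["m00"]
print(u,v,"cap",won(w,u,v,.172),won(w,u,v,.175))
print("small",won(w,208,107,.12),won(w,206,245,.12),"yel",won(w,327,267,.055))
c=dict(np.load("top.npz"));s=dict(np.load("scene.npz"))
O=[];
for o,d in (wray(w,u,v),ray(c,222,223),ray(s,238,166)):
    d=d/np.linalg.norm(d);P=np.eye(3)-np.outer(d,d);O.append((P,P@o))
A=np.vstack([a for a,_ in O]);b=np.hstack([b for _,b in O]);print(np.linalg.lstsq(A,b,rcond=None)[0])
E
```

```text
281.44444444444446 196.88888888888889 cap [0.5181 0.1084 0.172 ] [0.5185 0.1091 0.175 ]
small [0.4977 0.2162 0.12  ] [0.4083 0.094  0.12  ] yel [ 0.5003 -0.0367  0.055 ]
[0.51733029 0.10826688 0.17378399]
```

>>> drive_tool:
  series:
    - [[0.1,0.3,0],0]
    - [[0,0,-2.5],0]
    - [[0,0,-2.5],0]
    - [[0,0,-2.5],0]
    - [[0,0,-2.5],0]
    - [[0,0,-2.0],0]
    - [[0,0,-2.0],0]
    - [[0,0,-1.5],0]
    - [[0,0,-0.8],0]
    - [[0,0,0],0]

```text
time: 3.9
ee_pos: [0.5169, 0.1088, 0.1314]
eef_rot: [0.875, 0.484, -0.0, -0.0]
ft_force: [-0.9, 0.2, -0.2]
width: 0.0873
grip_force: 0.0
```

>>> drive_tool:
  series:
    - [[0,0,0],0]
    - [[0,0,0],0]
    - [[0,0,0],0]
    - [[0,0,0],0]
    - [[0,0,0],0]
    - [[0,0,0],0]
    - [[0,0,0],0]
    - [[0,0,0],0]
    - [[0,0,0],0]
    - [[0,0,0],0]
  hand: 1
  newtons: 20

```text
time: 5.15
ee_pos: [0.5169, 0.1088, 0.1316]
eef_rot: [0.875, 0.484, 0.0, 0.0]
ft_force: [0.0, -0.8, -1.1]
width: 0.0257
grip_force: 20.0
```

>>> drive_tool:
  series:
    - [[0,0,0.5],0]
    - [[0,0,1.0],0]
    - [[0,0,1.5],0]
    - [[0,0,1.5],0]
    - [[0,0,1.5],0]
    - [[0,0,1.5],0]
    - [[0,0,1.5],0]
    - [[0,0,1.5],0]
    - [[0,0,1.0],0]
    - [[0,0,0.5],0]

```text
time: 6.4
ee_pos: [0.5171, 0.1089, 0.2522]
eef_rot: [0.875, 0.484, 0.0, 0.0]
ft_force: [-0.2, 0.2, -2.2]
width: 0.0254
grip_force: 20.0
```

>>> drive_tool:
  series:
    - [[-0.1,-1.5,0],0]
    - [[-0.1,-3.0,0],0]
    - [[-0.1,-4.0,0],0]
    - [[-0.2,-4.5,0],0]
    - [[-0.2,-4.5,0],0]
    - [[-0.1,-4.5,0],0]
    - [[-0.1,-4.0,0],0]
    - [[-0.1,-2.9,0],0]
    - [[-0.1,-1.5,0],0]
    - [[0,0,0],0]

```text
time: 7.65
ee_pos: [0.5054, -0.196, 0.2511]
eef_rot: [0.875, 0.484, -0.0, -0.0]
ft_force: [0.1, 1.0, -1.6]
width: 0.0255
grip_force: 20.0
```

```bash
python3 - <<'E'
from h import *
s=r.read_state();print(s["time"],s["ee_pos"],s["width"],s["grip_force"])
c=vision.camera("scene");np.savez("s2.npz",**c)
cv2.imwrite("pics/s2.png",cv2.resize(c["color"][150:330,210:450,::-1],None,fx=3,fy=3,interpolation=cv2.INTER_CUBIC))
tip=s["ee_pos"]+np.array([0,0,.011-.13]);print("tip",tip,"px",proj(c,tip),"rim",proj(c,[.506,-.195,.055]))
E
```

```text
7.65 [ 0.50541402 -0.19597152  0.25109853] 0.025535424591295243 19.9945014459081
tip [ 0.50541402 -0.19597152  0.13209853] px [327.88077495 263.93901451] rim [324.53268547 284.80126785]
```

View pics/s2.png

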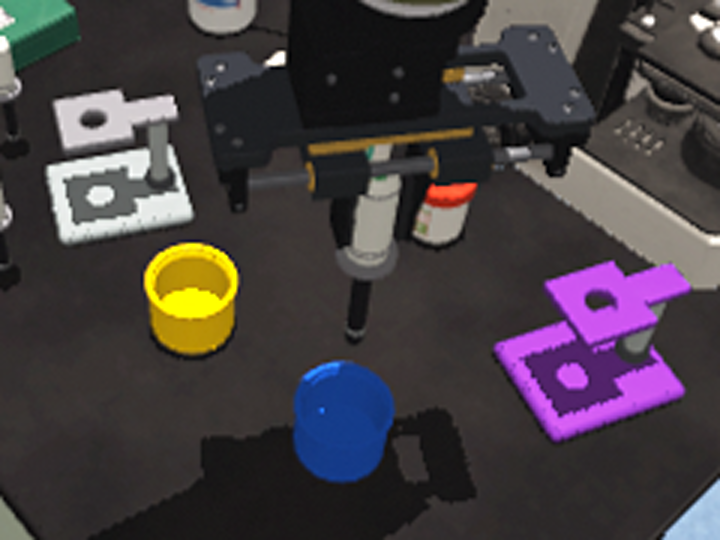

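The tip is at crop (356,338), matching prediction. The blue rim centre is at (344,402) as predicted, and the empty stand hole is at crop (94,118). Dipping, then lifting again.

>>> drive_tool:
  series:
    - [[0,0,-1.5],0]
    - [[0,0,-1.5],0]
    - [[0,0,-1.5],0]
    - [[0,0,-1.5],0]
    - [[0,0,-1.5],0]
    - [[0,0,-1.5],0]
    - [[0,0,-1.0],0]
    - [[0,0,-0.5],0]
    - [[0,0,0],0]
    - [[0,0,0],0]

```text
time: 8.95
ee_pos: [0.5063, -0.1952, 0.1471]
eef_rot: [0.875, 0.484, 0.0, 0.0]
ft_force: [0.7, 1.0, -1.2]
width: 0.0253
grip_force: 20.0
```

>>> drive_tool:
  series:
    - [[0,0,0],0]
    - [[0,0,0],0]
    - [[0,0,1.0],0]
    - [[0,0,1.5],0]
    - [[0,0,1.5],0]
    - [[0,0,1.5],0]
    - [[0,0,1.5],0]
    - [[0,0,1.5],0]
    - [[0,0,1.5],0]
    - [[0,0,0.5],0]

```text
time: 10.2
ee_pos: [0.5063, -0.1952, 0.2528]
eef_rot: [0.875, 0.484, 0.0, 0.001]
ft_force: [-0.1, -1.4, -1.3]
width: 0.0256
grip_force: 20.0
```

```bash
python3 - <<'E'
from h import *
s=r.read_state();print(s["time"],s["ee_pos"],s["width"])
t=vision.camera("top");c=vision.camera("scene");np.savez("t3.npz",**t)
# dark hole inside the light arm, both views
for n,c,(x,y,w,h) in(("scene",c,(228,180,26,20)),("top",t,(205,205,40,40))):
    g=cv2.cvtColor(c["color"],cv2.COLOR_RGB2GRAY)[y:y+h,x:x+w]
    m=(g<110).astype(np.uint8);k,l,st,ce=cv2.connectedComponentsWithStats(m)
    for i in range(1,k):
        a=st[i]
        if 6<a[4]<150 and a[0]>0 and a[1]>0 and a[0]+a[2]<w and a[1]+a[3]<h: print(n,ce[i]+[x,y],a,onz(c,*(ce[i]+[x,y]),.1))
    hs=cv2.cvtColor(c["color"],cv2.COLOR_RGB2HSV)
    q=max(cv2.findContours(cv2.inRange(hs,(100,150,60),(118,255,255)),0,1)[0],key=cv2.contourArea);print(n,"blue",cv2.boundingRect(q))
cv2.imwrite("pics/t3.png",cv2.resize(t["color"][185:285,180:300,::-1],None,fx=5,fy=5,interpolation=cv2.INTER_CUBIC))
E
```

```text
10.2 [ 0.50634059 -0.19520786  0.25278438] 0.025630241839517794
scene [240.5        189.36111111] [ 9  7  8  6 36] [0.51652353 0.10943548 0.1       ]
scene blue (308, 270, 34, 41)
top [225.11538462 224.65384615] [18 17  6  7 26] [0.51868293 0.10799352 0.1       ]
top [237.58490566 232.0754717 ] [28 19 10 18 53] [0.49950154 0.07698602 0.1       ]
top blue (331, 219, 6, 16)
```

View pics/t3.png

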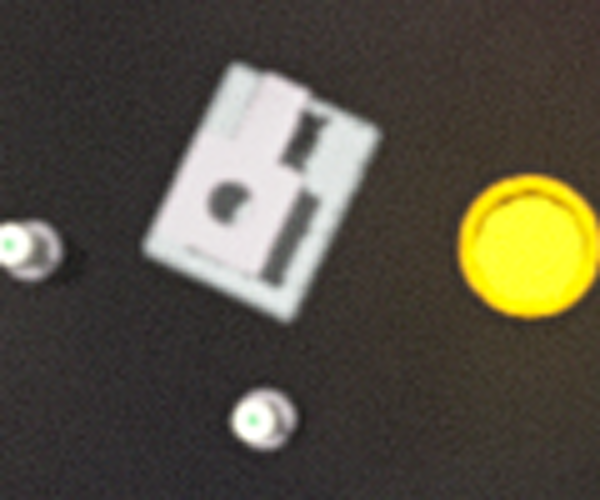

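The top view shows the empty hole at crop (232,203), i.e. about (0.517, 0.107). The blue pot hasn't moved. Going back over the hole.

>>> drive_tool:
  series:
    - [[0.1,1.5,0],0]
    - [[0.1,3.0,0],0]
    - [[0.1,4.0,0],0]
    - [[0.2,4.5,0],0]
    - [[0.2,4.5,0],0]
    - [[0.1,4.5,0],0]
    - [[0.1,4.0,0],0]
    - [[0.1,2.8,0],0]
    - [[0.1,1.5,0],0]
    - [[0,0,0],0]

```text
time: 11.55
ee_pos: [0.5166, 0.1088, 0.2513]
eef_rot: [0.874, 0.485, -0.0, -0.0]
ft_force: [-0.2, -0.7, -0.9]
width: 0.0255
grip_force: 20.0
```

>>> drive_tool:
  series:
    - [[0,0,0],0]
    - [[0,0,0],0]
    - [[0,0,-0.5],0]
    - [[0,0,-0.5],0]
    - [[0,0,-0.3],0]
    - [[0,0,0],0]
    - [[0,0,0],0]
    - [[0,0,0],0]
    - [[0,0,0],0]
    - [[0,0,0],0]

```text
time: 12.8
ee_pos: [0.517, 0.1078, 0.2386]
eef_rot: [0.875, 0.484, 0.0, 0.0]
ft_force: [-0.1, 0.0, -1.7]
width: 0.0254
grip_force: 20.0
```

```bash
python3 - <<'E'
from h import *
s=r.read_state();c=vision.camera("scene");print(s["time"],s["ee_pos"],s["width"])
tip=s["ee_pos"]+np.array([0,0,-.119]);print(tip,(proj(c,tip)-[210,140])*8,(proj(c,[.517,.1075,.1])-[210,140])*8)
cv2.imwrite("pics/s4.png",cv2.resize(c["color"][140:215,210:290,::-1],None,fx=8,fy=8,interpolation=cv2.INTER_CUBIC))
E
```

```text
12.8 [0.51696001 0.10784451 0.23860372] 0.02544544616073689
[0.51696001 0.10784451 0.11960372] [243.1050402  349.76117891] [249.06309194 397.58017419]
```

View pics/s4.png

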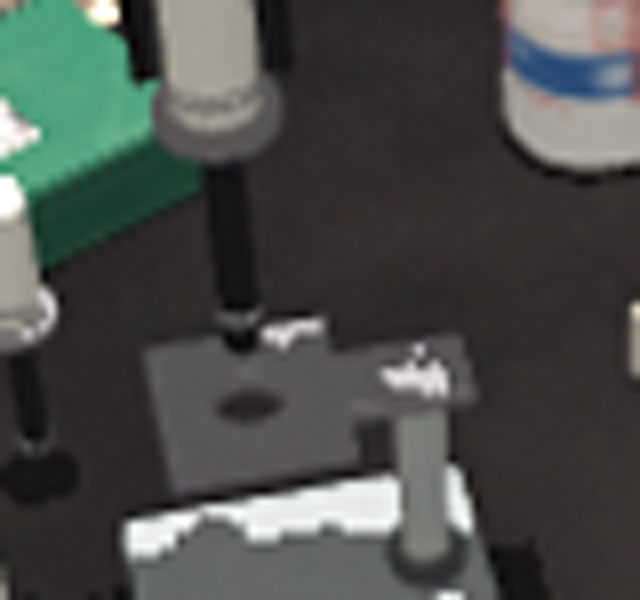

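Tip at crop (241,348), hole at (250,405): aligned within about 1–2 mm, so I'll nudge −1 mm in y and lower.

>>> drive_tool:
  series:
    - [[0,-0.1,0],0]
    - [[0,0,-1.0],0]
    - [[0,0,-1.0],0]
    - [[0,0,-1.0],0]
    - [[0,0,-0.5],0]
    - [[0,0,-0.5],0]
    - [[0,0,0],0]
    - [[0,0,0],0]
    - [[0,0,0],0]
    - [[0,0,0],0]

```text
time: 14.1
ee_pos: [0.5171, 0.1069, 0.1988]
eef_rot: [0.875, 0.484, 0.0, 0.0]
ft_force: [-0.5, -0.1, -0.7]
width: 0.0257
grip_force: 20.0
```

>>> drive_tool:
  series:
    - [[0,0,-1.0],0]
    - [[0,0,-1.0],0]
    - [[0,0,-1.0],0]
    - [[0,0,-1.0],0]
    - [[0,0,-1.0],0]
    - [[0,0,-0.7],0]
    - [[0,0,-0.5],0]
    - [[0,0,-0.2],0]
    - [[0,0,0],0]
    - [[0,0,0],0]

```text
time: 15.35
ee_pos: [0.5171, 0.1069, 0.1349]
eef_rot: [0.875, 0.484, 0.0, 0.0]
ft_force: [0.4, 0.1, -0.4]
width: 0.0256
grip_force: 20.0
```

>>> drive_tool:
  series:
    - [[0,0,0],0]
    - [[0,0,-0.1],0]
    - [[0,0,0],0]
    - [[0,0,0],0]
    - [[0,0,0],0]
    - [[0,0,0],0]
    - [[0,0,0],0]
    - [[0,0,0],0]
    - [[0,0,0],0]
    - [[0,0,0],0]

```text
time: 16.6
ee_pos: [0.517, 0.1068, 0.1336]
eef_rot: [0.875, 0.484, 0.0, 0.0]
ft_force: [0.6, 0.5, -1.0]
width: 0.0256
grip_force: 20.0
```

Now the last 2 mm to seat it.

>>> drive_tool:
  series:
    - [[0,0,-0.1],0]
    - [[0,0,0],0]
    - [[0,0,-0.1],0]
    - [[0,0,0],0]
    - [[0,0,0],0]
    - [[0,0,0],0]
    - [[0,0,0],0]
    - [[0,0,0],0]
    - [[0,0,0],0]
    - [[0,0,0],0]

```text
time: 17.85
ee_pos: [0.5169, 0.1068, 0.1316]
eef_rot: [0.875, 0.484, 0.0, 0.0]
ft_force: [0.3, -0.9, -1.0]
width: 0.0253
grip_force: 20.0
```

>>> drive_tool:
  series:
    - [[0,0,0],0]
    - [[0,0,0],0]
    - [[0,0,0],0]
    - [[0,0,0],0]
    - [[0,0,0],0]
    - [[0,0,0],0]
    - [[0,0,0],0]
    - [[0,0,0],0]
    - [[0,0,0],0]
    - [[0,0,0],0]
  hand: 0

```text
time: 19.1
ee_pos: [0.5169, 0.1068, 0.1316]
eef_rot: [0.875, 0.484, 0.0, 0.0]
ft_force: [0.1, 0.1, 0.8]
width: 0.0871
grip_force: 0.0
```

>>> drive_tool:
  series:
    - [[0,0,1.0],0]
    - [[0,0,1.5],0]
    - [[0,0,2.0],0]
    - [[0,0,2.0],0]
    - [[0,0,2.0],0]
    - [[0,0,2.0],0]
    - [[0,0,2.0],0]
    - [[0,0,2.0],0]
    - [[0,0,1.5],0]
    - [[0,0,0],0]

```text
time: 20.35
ee_pos: [0.5174, 0.1071, 0.2929]
eef_rot: [0.875, 0.484, 0.001, 0.001]
ft_force: [0.6, -0.5, -0.3]
width: 0.0867
grip_force: 0.0
```

```bash
python3 - <<'E'
from h import *
s=r.read_state();c=vision.camera("scene");w=vision.camera("wrist");print(s["time"],s["ee_pos"],s["width"],s["ft_force"])
a=cv2.resize(c["color"][150:320,180:350,::-1],(400,400));b=cv2.resize(w["color"][120:320,200:400,::-1],(400,400))
cv2.imwrite("pics/end.png",np.hstack([a,b]))
E
```

```text
20.35 [0.51740344 0.10710709 0.29294529] 0.08665276182667973 [ 0.64025053 -0.50486271 -0.34446708]
```

View pics/end.png

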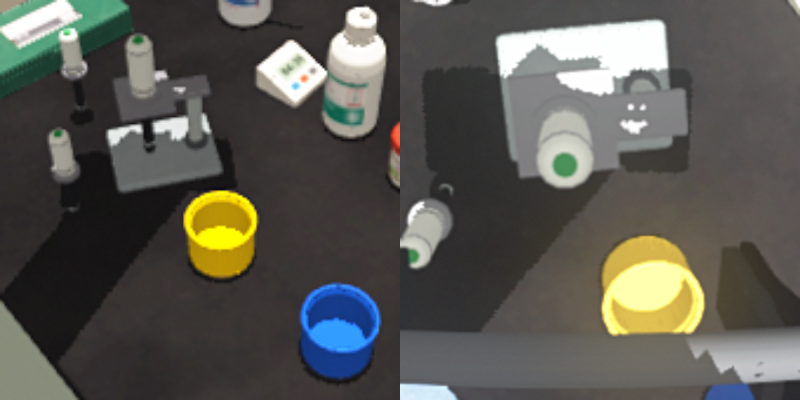

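The probe stands upright in the grey stand, with its cap at left-crop (138,41). Both pots are in place and the gripper is clear.

```bash
python3 -c "
from bench import r
print(r.close_job())"
```

```text
the job is handed in; nothing more can be done
None
```

The probe was dipped about 27 mm below the blue pot's rim and lifted clear. It is back upright in its grey stand and released, with both pots left standing in place; the job was handed in at about 20 s, and no verdict was returned.

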